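Roll a castor wheel home into its fork

TASK

Refit the missing castor wheel of the kitchen trolley whose end frame lies on the butcher block: the wheel stands on its tread in front of the empty fork. Roll it along the block on its tread - not lifted, not dragged, never falling over - straight between the cheeks of the fork, and press it home gently until both ends of its axle have snapped past the spring keepers and sit at the bottom of their slots; the fork must not be forced. Let go of the wheel, and leave the other things on the block where they are.

Things in the scene. Friction and masses are not known exactly. Their poses are not given: they have to be found in the camera images.
- wheel: Loose castor wheel on its tread: flat grey rubber tyre, five-spoked plastic centre, 90 mm across, 26 mm wide, about 0.3 kg. Origin at its centre, 45 mm up. y is the axle; x and z turn with it as it rolls. At the start z is up, x within 0.25 rad of the frame's x, the wheel 140 to 190 mm short of home, up to 12 mm off the fork's centre line. It stands alone, tips beyond 15 degrees, rolls on a few mm when let go.
- axle_end (a point): One end of the wheel's fixed steel axle, 30 mm from the wheel's centre along the wheel's +y. The axle is 10 mm thick and 60 mm long, so it sticks out 17 mm beyond each side of the tyre. Axes as the wheel's. The tyre is grippy: pushed from behind below its middle the wheel rolls freely; pushed at or above its middle it can bind against the pusher and skid.
- frame: End frame of the trolley, lying flat, immovable: two oak legs 90 x 90 mm in section with rails between. Origin on the block's surface below the home axle; x is the rolling-in direction, z up. Each leg carries a steel fork on its end: leg and its end plate from x = 64 mm on, 90 mm high. The empty fork is at y = 0; the other leg, with its wheel fitted, is 340 mm off on the -y side.
- home (a point): Where the wheel's centre must end: 45 mm above the frame's origin, axes as the frame's, the axle along y. There the axle touches the bottom of its two slots, each a level slot 13 mm high in a cheek, its middle at 45 mm, open towards -x. The slot bottom is rigid. The fork must not be loaded above 20 N, the keepers' own 4 N or so included: once home, push no harder than 13 N.
- mouth (a point): Mouth of the empty fork, 27 mm in front (-x) of home, 45 mm up, axes as the frame's. The fork has two upright steel cheeks 4 mm thick, 33 mm apart inside, 25 to 65 mm high, running from here along x to the crown, which joins them 52 mm beyond home. The slots are flared up and down here; the cheeks are not flared sideways.
- keepers (a point): Crest of the two spring-steel keepers, 2 mm in front (-x) of home. One hangs into each slot from above on the outside of its cheek, a round nose 6 mm thick. The axle meets them 5 mm before this crest and lifts them: it takes 7 to 11 N of push on the wheel in all. Past the crest they snap down behind the axle and hold it home; stopped short, it is not held.
- mug: White ceramic mug standing upside down, 82 mm across, 94 mm high, handle on its x side; origin at the centre of its underside. Bystander.
- micro_filter: Cylindrical dishwasher micro filter standing on end, 72 mm across, 118 mm high; origin at the centre of its underside. Bystander.
- scraper: Red silicone scraper lying flat, 190 mm long (along its x axis), 55 mm wide, 13 mm thick; origin underneath, near its middle. Bystander.
Mind the look-alikes: they are no part of the job. Leave any pink look-alike of the wheel alone.

How it is judged:
By the outcome, as a careful person would: the job done as asked, in the order asked, and still so for the second after the job is handed in, with the robot touching nothing.
It also fails if it takes over 72 s, if anything falls off the work surface, if the arm or the gripper's body presses on something with over 40 N, if the wrist force passes 120 N, or if a joint passes its speed limit or range.

ROBOT

A 7-joint arm with a two-finger parallel gripper is mounted at the origin on the work surface. World frame = base frame: x ahead of the robot, y to its left, z up, the work surface at z = 0. Lengths are in m, angles in rad, forces in N, time in s.
With the tool pointing down it reaches from about 0.4 to 0.85 m from the base axis. Payload 10.4 kg.
Tool frame: the origin (TCP) lies midway between the tips of the shut fingers; the grasp point (between the pads) lies 19 mm behind it (r.tcp_to_grasp is the z of the grasp point in the tool frame, in m); z points along the fingers, x is the direction in which the jaws open and shut, and the axes are right-handed (so a half turn about z gives the same grasp; the last joint's range is limited). The gripper opens to 87 mm and grips with 3 to 60 N. Pads are 19 mm wide; open, the fingers measure 117 mm over their backs; the gripper's body (75 mm by 190 mm) begins 51 mm behind the grasp point.
Start: joints at [-0.023, 0.332, -0.065, 1.46, 0.022, 1.35, -0.088], TCP at [0.625, 0, 0.223] pointing down, gripper open.
Joint ranges: [-2.6, 2.6], [-0.5, 2.12], [-1.47, 1.34], [0.16, 2.42], [-1.27, 4.41], [0.06, 2.06], [-2.6, 2.6]. Speed limits (rad/s): [2.22, 2.22, 2.79, 2.79, 3.14, 3.14, 3.14].

INTERFACE

Orientations are given as a unit quaternion [x, y, z, w].
In Python, from bench import r, camera, close_job gives the robot as it stands. The module is installed in compiled form; this text tells all that it offers.
- The arm moves only by the shell command python3 -m crank 'ROWS' [FORCE]. ROWS is JSON, a list of rows, each an object of numbers: "x", "y", "z": the shift along the tool's x, y, z scaled (see below); "ax", "ay", "az": the turn, a rotation vector about the tool's x, y, z scaled (see below); "claw": the closure, from -1 (fully open) to 1 (shut), so that 0 is half open. A call has exactly 5 rows; each row is the pose to reach, as a shift and turn from the pose commanded when the call began, along the tool's axes at that moment; what a row does not reach only later rows make up. The controller multiplies each number of a shift by 1 m and each number of a turn by 2 rad. A row lasts 1/12 s, in which the tool goes at most 41.7 mm and 7.16 degrees, less where a joint would pass 70% of its speed; a pose out of reach is approached as far as the arm can. A call with a number of a shift or a turn outside -1 to 1 is refused whole. A call with a gripper value outside its range is refused whole. The fingers move at their own pace and stop on an object; FORCE is the grip in N (left out, the last holds). Time passes only in rows, so rows that repeat a pose let the fingers close, or fill a call up. It gives the time, the measured TCP pose, the force and the opening at its end, in the units of the state.
- r.read_state(): the state, without advancing time (a new reading comes with each control period).
- camera(name): name is "scene" or "side" or "wrist"; returns a dict with "color" (400x640x3 uint8, blue, green, red), "fx", "fy", "cx", "cy" (pixels), "D" ([k1, k2, p1, p2, k3] as OpenCV has them; the pictures are not rectified), "eye" and "orientation" of the camera in the world. Camera axes: x right, y down, z forward; pixel columns grow to the right and rows downward; lengths in m; the calibration is good to about 2 mm. A picture is of the moment at which its call begins. There is no depth.
- close_job(): hands the job in, once; it reports no verdict.
The state is a dict: "time": time; "joint_positions": joint angles; "joint_vel": joint speeds; "joint_torque": joint torques, N m; "ee_pos": TCP position; "eef_rot": TCP orientation; "ft_force": force on the tool from outside, world axes, zero at the start; "torque": the same for the moment, N m; "width": finger opening in m.
Only numpy, scipy, OpenCV 4.12 (cv2) and the standard library are available. Lean on these libraries where they do the work, as an engineer would, in place of code of your own. Each camera call takes 0.05 s, during which the arm holds its last target. There are 200 camera calls.

## Working session

There is one attempt and no reset: what is moved stays moved. The work goes in short steps, Python scripts to look and compute and a shell command to move; the robot and the scene stay as the last step left them, time stands still between calls to the robot, and variables do not carry over. Pictures are saved under pics/ and viewed, about 8 in all and at most 12, crops included, and the job is handed in when it is done.

```bash
mkdir -p pics
cat > h.py <<'E'
import numpy as np, cv2
from scipy.spatial.transform import Rotation as R
from bench import r, camera
def K(c): return np.array([[c["fx"],0,c["cx"]],[0,c["fy"],c["cy"]],[0,0,1.]])
def onplane(c,uv,z):
    p=cv2.undistortPoints(np.array(uv,float).reshape(-1,1,2),K(c),np.array(c["D"]))[:,0]
    d=R.from_quat(c["orientation"]).apply(np.c_[p,np.ones(len(p))]); e=np.array(c["eye"])
    return e+d*((z-e[2])/d[:,2])[:,None]
def proj(c,P):
    Rm=R.from_quat(c["orientation"]).inv(); X=Rm.apply(np.atleast_2d(P)-np.array(c["eye"]))
    return cv2.projectPoints(X,np.zeros(3),np.zeros(3),K(c),np.array(c["D"]))[0][:,0]
E
python3 - <<'E'
from h import *
import pickle
s=r.read_state(); print({k:np.round(v,3).tolist() for k,v in s.items()}, r.tcp_to_grasp)
d={}
for n in ["scene","side","wrist"]:
    c=camera(n); d[n]=c; cv2.imwrite(f"pics/{n}0.png",c["color"]); print(n,c["eye"],c["orientation"],c["fx"])
pickle.dump(d,open("c0.pkl","wb"))
cv2.imwrite("pics/a.png",cv2.resize(np.vstack([d["scene"]["color"],d["side"]["color"]]),None,fx=.75,fy=.75))
E
```

```text
{'time': 0.0, 'joint_positions': [-0.023, 0.333, -0.065, 1.461, 0.022, 1.35, -0.089], 'joint_vel': [-0.001, 0.0, -0.001, -0.001, -0.001, -0.001, 0.001], 'joint_torque': [-0.0, -62.325, 0.024, -38.989, -0.061, 0.04, 0.0], 'ee_pos': [0.625, 0.0, 0.222], 'eef_rot': [1.0, 0.0, -0.001, 0.0], 'ft_force': [-0.028, 0.09, 1.002], 'torque': [0.014, -0.02, 0.009], 'width': 0.087} -0.0187
scene [ 0.98433722 -0.62546203  0.69591551] [ 0.87713147  0.31615493 -0.11382057 -0.34311997] 381.60253094241375
side [0.57699042 0.55403419 0.70270345] [-0.01820804  0.91658625 -0.39941628  0.00217714] 424.8622161576285
wrist [0.62388325 0.06759519 0.38273946] [ 9.92452380e-01  1.18524539e-04 -1.08555454e-03  1.22625777e-01] 285.1024411363509
```

View pics/scene0.png

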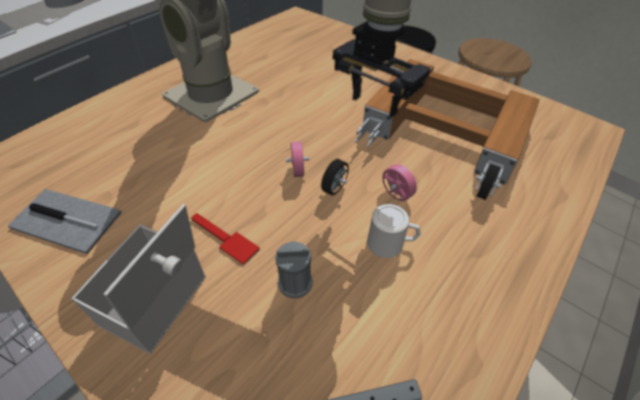

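View pics/side0.png

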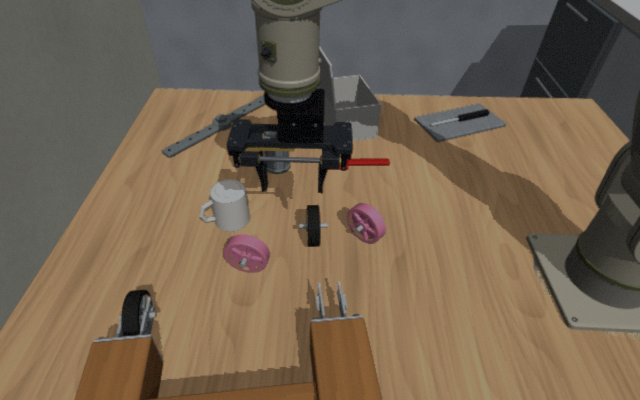

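The side view looks along -y: the wheel is at (313,226), the fork cheeks at about (320,300) and (342,300), and the roll-in direction is roughly world +y. Pink look-alikes are at (247,253) and (367,223). I'll take closer crops for the measurements.

Run:
```python
from h import *
import pickle
d=pickle.load(open("c0.pkl","rb"))
s=d["side"]["color"][190:340,260:410]; w=d["wrist"]["color"]
cv2.imwrite("pics/b.png",cv2.resize(s,None,fx=4,fy=4,interpolation=cv2.INTER_CUBIC))
cv2.imwrite("pics/c.png",w)
c=d["side"]
for n,uv,z in [("wheel",(313,226),.045),("pinkR",(367,223),.045),("pinkL",(247,253),.045),("mug",(230,185),.094),("filter",(278,170),0.0),("cheekR",(342,300),.045),("cheekL",(320,300),.045)]:
    print(n,onplane(c,[uv],z).round(3))
c=d["scene"]
for n,uv,z in [("wheel",(336,177),.045),("pinkR",(297,159),.045),("pinkL",(399,182),.045),("mug",(391,216),.094),("filter",(295,253),.118)]:
    print(n,onplane(c,[uv],z).round(3))
```

```text
wheel [[ 0.589 -0.082  0.045]]
pinkR [[ 0.472 -0.097  0.045]]
pinkL [[ 0.719 -0.001  0.045]]
mug [[ 0.774 -0.152  0.094]]
filter [[ 0.689 -0.328  0.   ]]
cheekR [[0.53  0.103 0.045]]
cheekL [[0.57  0.105 0.045]]
wheel [[ 0.591 -0.083  0.045]]
pinkR [[ 0.474 -0.095  0.045]]
pinkL [[0.719 0.003 0.045]]
mug [[ 0.779 -0.141  0.094]]
filter [[ 0.7   -0.347  0.118]]
```

View pics/b.png

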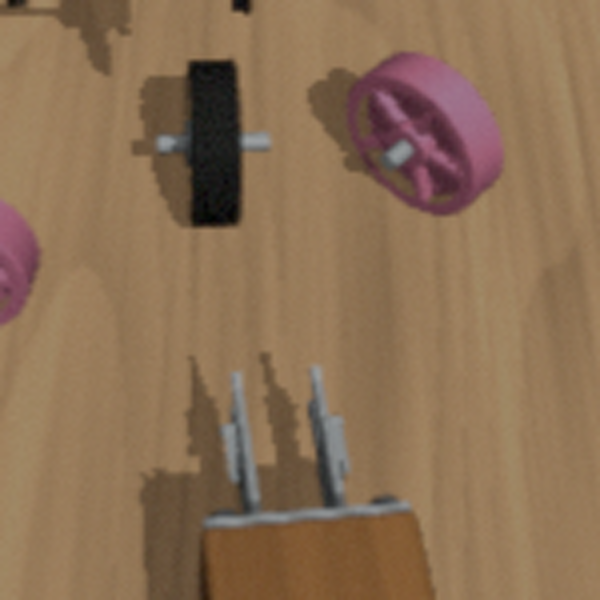

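View pics/c.png

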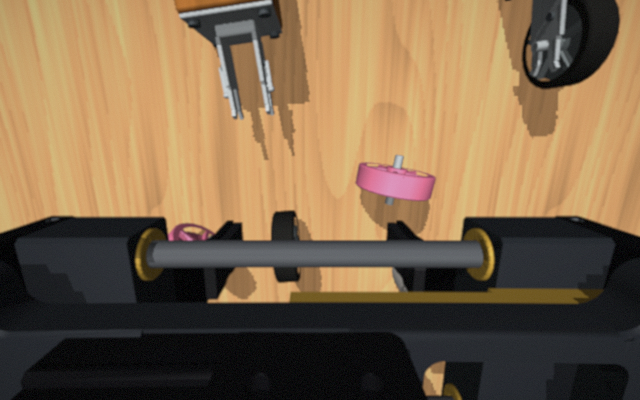

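In the side crop, the axle ends are at (160,144) and (270,142). The cheek mouth tops are at (237,373) and (317,367), and the plate's top edge runs from (205,520) to (413,505). In the wrist view, the cheek mouth tops are at (237,118) and (269,114).

Run:
```python
from h import *
import pickle
d=pickle.load(open("c0.pkl","rb"))
c=d["side"]; f=lambda a: np.array(a)/4+[260-.375,190-.375]
ax=onplane(c,f([(157,144),(271,142)]),.045); m=onplane(c,f([(237,373),(316,367)]),.065); p=onplane(c,f([(205,520),(412,503)]),.09)
for n,q in (("axle",ax),("mouth",m),("plate",p)):
    v=q[0]-q[1]; print(n,q[:,:2].round(4).tolist(),"mid",q.mean(0)[:2].round(4),"len",np.linalg.norm(v).round(4),"ang of line",np.degrees(np.arctan2(v[1],v[0])).round(2))
c=d["wrist"]
for n,q in (("mouth",onplane(c,[(237,118),(269,114)],.065)),("plate",onplane(c,[(187,26),(281,5)],.09))):
    v=q[1]-q[0]; print(n,q[:,:2].round(4).tolist(),"mid",q.mean(0)[:2].round(4),"len",np.linalg.norm(v).round(4),np.degrees(np.arctan2(v[1],v[0])).round(2))
```

```text
axle [[0.619, -0.082], [0.5577, -0.0862]] mid [ 0.5883 -0.0841] len 0.0614 ang of line 4.0
mouth [[0.5728, 0.0814], [0.5366, 0.0765]] mid [0.5547 0.0789] len 0.0366 ang of line 7.78
plate [[0.5845, 0.1737], [0.4995, 0.1621]] mid [0.542  0.1679] len 0.0857 ang of line 7.76
mouth [[0.5402, 0.0748], [0.5747, 0.079]] mid [0.5575 0.0769] len 0.0347 6.91
plate [[0.5069, 0.1548], [0.5933, 0.1719]] mid [0.5501 0.1634] len 0.088 11.21
```

The measurements agree: home is about (0.5515, 0.105), the frame heading is 8° left of +y, and the wheel is at (0.588,-0.084) with heading 4°. My plan is to pinch the axle ends lightly so the wheel can turn between the pads, then roll and steer it along.

```bash
python3 -m crank '[{"x":-0.01,"y":0.025,"az":-0.01,"claw":-0.7},{"x":-0.02,"y":0.05,"az":-0.02,"claw":-0.7},{"x":-0.03,"y":0.075,"az":-0.035,"claw":-0.7},{"x":-0.037,"y":0.084,"az":-0.035,"claw":-0.7},{"x":-0.037,"y":0.084,"az":-0.035,"claw":-0.7}]' 4
python3 -m crank '[{"z":0.03,"claw":-0.7},{"z":0.065,"claw":-0.7},{"z":0.1,"claw":-0.7},{"z":0.11,"claw":-0.7},{"z":0.11,"claw":-0.7}]'
python3 - <<'E'
from h import *
s=r.read_state(); print(s["ee_pos"],s["eef_rot"],s["width"],s["ft_force"])
c=camera("side"); a=cv2.resize(c["color"][130:280,240:390],None,fx=2.66,fy=2.66,interpolation=cv2.INTER_CUBIC)
w=camera("wrist")["color"][130:330,150:450]; w=cv2.resize(w,(399,266))
o=np.zeros((399,800,3),np.uint8); o[:,:399]=a[:399,:399]; o[:266,400:799]=w; cv2.imwrite("pics/d.png",o)
E
```

```text
[ 6.24717669e-01 -7.35612282e-06  2.21966551e-01] [ 9.99999863e-01  6.77090964e-06 -5.22221683e-04  2.64445746e-05] 0.08693961930613277 [-0.59008819 -0.33217073  0.14188296]schema error: expected keys x, y, z, ax, ay, az, claw
schema error: expected keys x, y, z, ax, ay, az, claw
```

View pics/d.png

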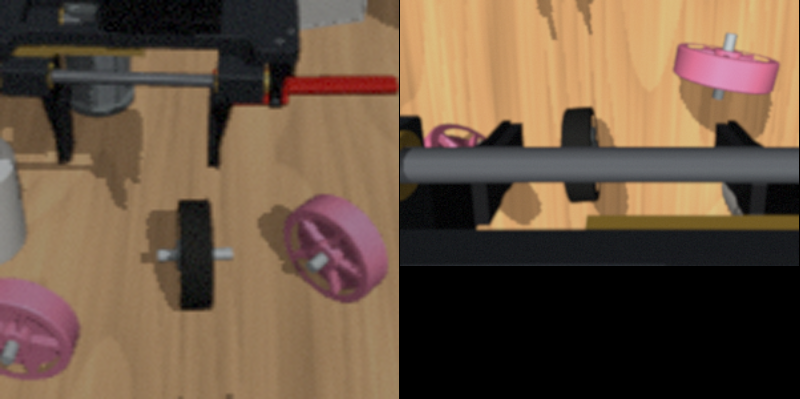

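The picture shows the arm still at the start pose. The call was refused because every row needs all seven keys, so I'll send it again in full.

```bash
python3 -m crank '[{"x":-0.01,"y":0.025,"z":0,"ax":0,"ay":0,"az":-0.01,"claw":-0.7},{"x":-0.02,"y":0.05,"z":0,"ax":0,"ay":0,"az":-0.02,"claw":-0.7},{"x":-0.03,"y":0.075,"z":0,"ax":0,"ay":0,"az":-0.035,"claw":-0.7},{"x":-0.037,"y":0.084,"z":0,"ax":0,"ay":0,"az":-0.035,"claw":-0.7},{"x":-0.037,"y":0.084,"z":0,"ax":0,"ay":0,"az":-0.035,"claw":-0.7}]' 4 && python3 -m crank '[{"x":0,"y":0,"z":0.03,"ax":0,"ay":0,"az":0,"claw":-0.7},{"x":0,"y":0,"z":0.065,"ax":0,"ay":0,"az":0,"claw":-0.7},{"x":0,"y":0,"z":0.1,"ax":0,"ay":0,"az":0,"claw":-0.7},{"x":0,"y":0,"z":0.11,"ax":0,"ay":0,"az":0,"claw":-0.7},{"x":0,"y":0,"z":0.11,"ax":0,"ay":0,"az":0,"claw":-0.7}]'
python3 - <<'E'
from h import *
s=r.read_state(); print(s["ee_pos"],s["eef_rot"],s["width"],s["ft_force"])
c=camera("side"); a=cv2.resize(c["color"][150:270,250:370],None,fx=4.5,fy=4.5,interpolation=cv2.INTER_CUBIC)
cv2.imwrite("pics/e.png",a)
E
```

```text
time: 0.67
ee_pos: [0.5868, -0.0875, 0.2228]
eef_rot: [0.999, 0.032, -0.0, 0.001]
ft_force: [-0.5, 0.1, 0.5]
width: 0.0747
time: 1.08
ee_pos: [0.5863, -0.0827, 0.1098]
eef_rot: [0.999, 0.035, -0.003, -0.001]
ft_force: [-0.3, -0.1, 0.2]
width: 0.0741
[ 0.58634948 -0.08266023  0.10975603] [ 9.99367761e-01  3.54461288e-02 -2.70536985e-03 -5.75882771e-04] 0.07411373750325001 [-0.27512503 -0.12250307  0.19513687]
```

View pics/e.png

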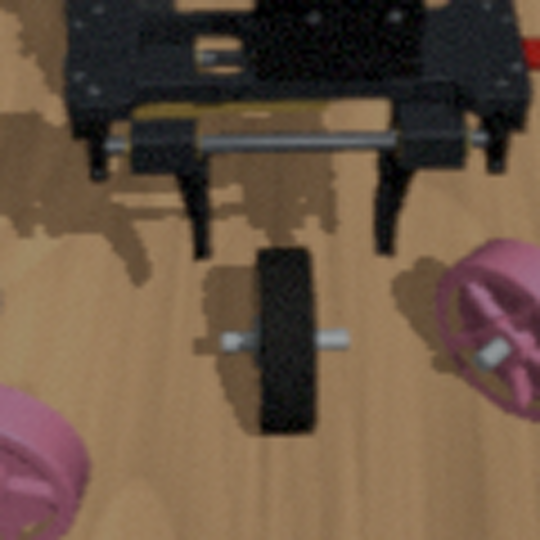

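The fingertips are at (203,258) and (385,252) in the crop, and the axle runs from (221,342) to (349,338). I'll check these against the TCP.

Run:
```python
from h import *
import pickle
c=camera("side"); s=r.read_state(); print(s["ee_pos"],s["time"])
f=lambda a:(np.array(a)+.5)/4.5-.5+[250,150]
t=onplane(c,f([(203,258),(384,252)]),s["ee_pos"][2]); a=onplane(c,f([(220,342),(350,338)]),.045)
print(t,t.mean(0),a,a.mean(0),np.degrees(np.arctan2(*(a[0]-a[1])[1::-1])))
```

```text
[ 0.58897006 -0.08334796  0.11404786] 1.1833
[[ 0.62589431 -0.06708349  0.11404786]
 [ 0.54480447 -0.07477579  0.11404786]] [ 0.58534939 -0.07092964  0.11404786] [[ 0.61979806 -0.08196156  0.045     ]
 [ 0.55768301 -0.08745205  0.045     ]] [ 0.58874053 -0.08470681  0.045     ] 5.051382528889456
```

```bash
python3 -m crank '[{"x":0,"y":0,"z":0.02,"ax":0,"ay":0,"az":0,"claw":-0.7},{"x":0.001,"y":0.001,"z":0.045,"ax":0,"ay":0,"az":0,"claw":-0.7},{"x":0.001,"y":0.001,"z":0.07,"ax":0,"ay":0,"az":0,"claw":-0.7},{"x":0.001,"y":0.001,"z":0.079,"ax":0,"ay":0,"az":0,"claw":-0.7},{"x":0.001,"y":0.001,"z":0.079,"ax":0,"ay":0,"az":0,"claw":-0.7}]' 4 && python3 -m crank '[{"x":0,"y":0,"z":0,"ax":0,"ay":0,"az":0,"claw":-0.6},{"x":0,"y":0,"z":0,"ax":0,"ay":0,"az":0,"claw":-0.55},{"x":0,"y":0,"z":0,"ax":0,"ay":0,"az":0,"claw":-0.53},{"x":0,"y":0,"z":0,"ax":0,"ay":0,"az":0,"claw":-0.53},{"x":0,"y":0,"z":0,"ax":0,"ay":0,"az":0,"claw":-0.53}]'
python3 - <<'E'
from h import *
s=r.read_state(); print(s["ee_pos"],s["eef_rot"],s["width"],s["ft_force"])
c=camera("side"); a=cv2.resize(c["color"][180:260,265:365],None,fx=7,fy=7,interpolation=cv2.INTER_CUBIC)
cv2.imwrite("pics/f.png",a)
E
```

```text
time: 1.6
ee_pos: [0.5889, -0.0847, 0.0333]
eef_rot: [0.999, 0.035, -0.001, -0.0]
ft_force: [0.5, -0.2, 0.0]
width: 0.074
time: 2.02
ee_pos: [0.5896, -0.085, 0.0345]
eef_rot: [0.999, 0.035, 0.001, 0.0]
ft_force: [-0.9, 0.4, -0.1]
width: 0.067
[ 0.5896288  -0.08495542  0.0344781 ] [9.99387871e-01 3.49769280e-02 7.02638983e-04 7.11380691e-05] 0.06702791490315732 [-0.85123781  0.41969783 -0.05009619]
```

View pics/f.png

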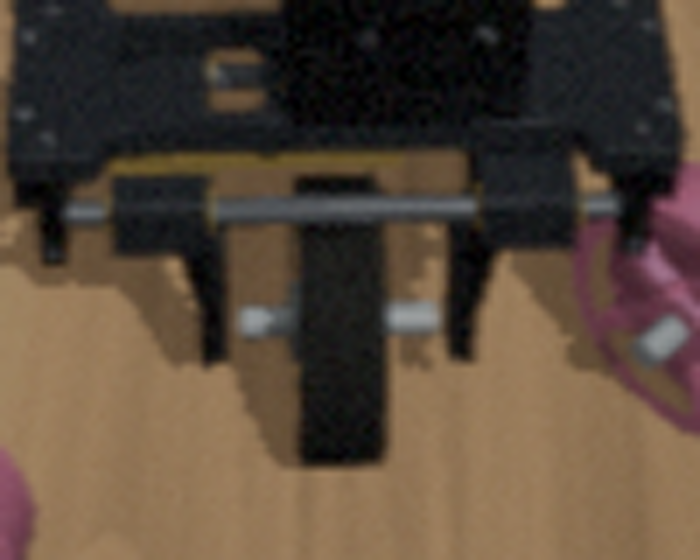

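The fingers bracket the axle evenly: the gaps at (233,320) and (443,320) are about 4 mm and 3.5 mm. I'll close gently at 3 N.

```bash
python3 -m crank '[{"x":0,"y":0,"z":0,"ax":0,"ay":0,"az":0,"claw":-0.5},{"x":0,"y":0,"z":0,"ax":0,"ay":0,"az":0,"claw":-0.45},{"x":0,"y":0,"z":0,"ax":0,"ay":0,"az":0,"claw":-0.4},{"x":0,"y":0,"z":0,"ax":0,"ay":0,"az":0,"claw":-0.35},{"x":0,"y":0,"z":0,"ax":0,"ay":0,"az":0,"claw":-0.3}]' 3
python3 -m crank '[{"x":0,"y":0,"z":0,"ax":0,"ay":0,"az":0,"claw":-0.3},{"x":0,"y":0,"z":0,"ax":0,"ay":0,"az":0,"claw":-0.3},{"x":0,"y":0,"z":0,"ax":0,"ay":0,"az":0,"claw":-0.3},{"x":0,"y":0,"z":0,"ax":0,"ay":0,"az":0,"claw":-0.3},{"x":0,"y":0,"z":0,"ax":0,"ay":0,"az":0,"claw":-0.3}]'
python3 - <<'E'
# S-curve in the frame: s along x, e = lateral along (cos8,sin8) from centre line; relative to tool axes at start (yaw 4.0 deg)
import numpy as np
from h import *
p=r.read_state(); P=np.array(p["ee_pos"])[:2]; print(P,p["width"])
H=np.array([.5520,.105]); th=np.radians(7.9); dx=np.array([-np.sin(th),np.cos(th)]); dn=np.array([np.cos(th),np.sin(th)])
s0=(P-H)@dx; e0=(P-H)@dn; print("s0,e0",s0,e0)
L=-0.065-s0; m=np.tan(th-np.radians(4.0))
for k in range(1,7):
    u=k*.02; t=min(u/L,1)
    e=e0*(1-3*t*t+2*t**3)+m*L*(t-2*t*t+t**3); de=(e0*(-6*t+6*t*t)+m*L*(1-4*t+3*t*t))/L
    W=H+dx*(s0+u)+dn*e; print(k,"world",W.round(4),"heading deg",np.degrees(th-np.arctan(de)).round(2),"e",round(e,4))
E
```

```text
time: 2.48
ee_pos: [0.5893, -0.0849, 0.0336]
eef_rot: [0.999, 0.035, 0.0, -0.0]
ft_force: [0.5, -0.7, 0.2]
width: 0.0589
time: 2.9
ee_pos: [0.5892, -0.0849, 0.0336]
eef_rot: [0.999, 0.035, 0.0, -0.0]
ft_force: [0.9, 1.2, -0.3]
width: 0.0587
[ 0.58920326 -0.08489174] 0.05868637492807116
s0,e0 -0.19320295092636627 0.010750592443457958
1 world [ 0.5867 -0.065 ] heading deg 9.94 e 0.011
2 world [ 0.5825 -0.0454] heading deg 13.89 e 0.0096
3 world [ 0.5773 -0.026 ] heading deg 15.87 e 0.007
4 world [ 0.5717 -0.0066] heading deg 15.89 e 0.0042
5 world [0.5665 0.0129] heading deg 13.98 e 0.0017
6 world [0.5622 0.0325] heading deg 10.08 e 0.0002
```

```bash
python3 -m crank '[{"x":0,"y":-0.004,"z":0,"ax":0,"ay":0,"az":-0.011,"claw":-0.3},{"x":0,"y":-0.008,"z":0,"ax":0,"ay":0,"az":-0.022,"claw":-0.3},{"x":-0.0003,"y":-0.012,"z":0,"ax":0,"ay":0,"az":-0.033,"claw":-0.3},{"x":-0.0007,"y":-0.016,"z":0,"ax":0,"ay":0,"az":-0.043,"claw":-0.3},{"x":-0.0011,"y":-0.02,"z":0,"ax":0,"ay":0,"az":-0.052,"claw":-0.3}]' 3
python3 -m crank '[{"x":0,"y":-0.004,"z":0,"ax":0,"ay":0,"az":-0.008,"claw":-0.3},{"x":-0.0001,"y":-0.008,"z":0,"ax":0,"ay":0,"az":-0.015,"claw":-0.3},{"x":-0.0003,"y":-0.012,"z":0,"ax":0,"ay":0,"az":-0.022,"claw":-0.3},{"x":-0.0005,"y":-0.016,"z":0,"ax":0,"ay":0,"az":-0.028,"claw":-0.3},{"x":-0.0008,"y":-0.02,"z":0,"ax":0,"ay":0,"az":-0.035,"claw":-0.3}]'
python3 - <<'E'
from h import *
s=r.read_state(); print(s["ee_pos"],s["eef_rot"],s["width"],s["ft_force"])
c=camera("side"); a=cv2.resize(c["color"][200:320,260:400],None,fx=5,fy=5,interpolation=cv2.INTER_CUBIC)
cv2.imwrite("pics/g.png",a)
E
```

```text
time: 3.32
ee_pos: [0.5865, -0.0643, 0.0336]
eef_rot: [0.996, 0.088, 0.0, -0.0]
ft_force: [0.3, 0.6, -0.1]
width: 0.0591
time: 3.73
ee_pos: [0.5822, -0.0451, 0.0335]
eef_rot: [0.992, 0.122, -0.0, -0.0]
ft_force: [-0.2, 0.9, -0.0]
width: 0.0592
[ 0.58220983 -0.0450854   0.03354303] [ 9.92494140e-01  1.22292199e-01 -6.25630116e-06 -1.41420060e-05] 0.05918367594617409 [-0.18696569  0.9429595  -0.01287881]
```

View pics/g.png

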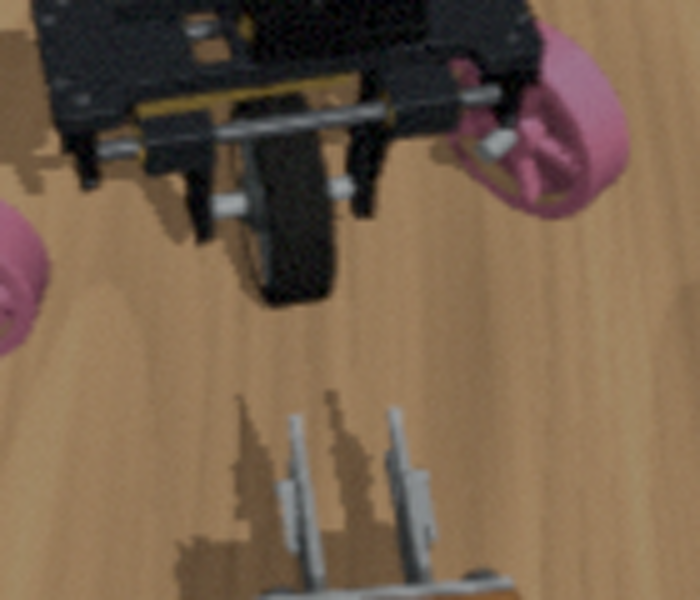

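The wheel rolls upright between the pads. Its front is at (300,300) and the cheek mouths are at (296,415) and (396,409). I'll continue along the S-curve.

```bash
python3 -m crank '[{"x":0,"y":-0.004,"z":0,"ax":0,"ay":0,"az":-0.005,"claw":-0.3},{"x":-0.0001,"y":-0.008,"z":0,"ax":0,"ay":0,"az":-0.009,"claw":-0.3},{"x":-0.0002,"y":-0.012,"z":0,"ax":0,"ay":0,"az":-0.013,"claw":-0.3},{"x":-0.0003,"y":-0.016,"z":0,"ax":0,"ay":0,"az":-0.016,"claw":-0.3},{"x":-0.0004,"y":-0.02,"z":0,"ax":0,"ay":0,"az":-0.017,"claw":-0.3}]' 3
python3 -m crank '[{"x":0,"y":-0.004,"z":0,"ax":0,"ay":0,"az":0,"claw":-0.3},{"x":0,"y":-0.008,"z":0,"ax":0,"ay":0,"az":0,"claw":-0.3},{"x":0,"y":-0.012,"z":0,"ax":0,"ay":0,"az":0,"claw":-0.3},{"x":0,"y":-0.016,"z":0,"ax":0,"ay":0,"az":0,"claw":-0.3},{"x":0,"y":-0.02,"z":0,"ax":0,"ay":0,"az":0,"claw":-0.3}]'
python3 -m crank '[{"x":0,"y":-0.004,"z":0,"ax":0,"ay":0,"az":0.002,"claw":-0.3},{"x":0,"y":-0.008,"z":0,"ax":0,"ay":0,"az":0.005,"claw":-0.3},{"x":0.0001,"y":-0.012,"z":0,"ax":0,"ay":0,"az":0.009,"claw":-0.3},{"x":0.0002,"y":-0.016,"z":0,"ax":0,"ay":0,"az":0.013,"claw":-0.3},{"x":0.0003,"y":-0.02,"z":0,"ax":0,"ay":0,"az":0.017,"claw":-0.3}]'
python3 - <<'E'
from h import *
s=r.read_state(); print(s["ee_pos"],s["eef_rot"],s["width"],s["ft_force"])
c=camera("side"); a=cv2.resize(c["color"][225:335,270:390],None,fx=5,fy=5,interpolation=cv2.INTER_CUBIC)
cv2.imwrite("pics/h.png",a)
E
```

```text
time: 4.2
ee_pos: [0.5769, -0.0258, 0.0335]
eef_rot: [0.99, 0.139, -0.0, -0.0]
ft_force: [-0.3, 0.2, 0.2]
width: 0.0589
time: 4.62
ee_pos: [0.5714, -0.0066, 0.0335]
eef_rot: [0.99, 0.139, -0.0, 0.0]
ft_force: [-0.3, -0.4, -0.0]
width: 0.0592
time: 5.03
ee_pos: [0.5663, 0.0128, 0.0335]
eef_rot: [0.993, 0.121, -0.0, -0.0]
ft_force: [-0.0, 0.2, -0.6]
width: 0.0589
[0.56627717 0.01277803 0.03354677] [ 9.92619780e-01  1.21268177e-01 -3.78206727e-05 -1.15519086e-05] 0.05889652572770421 [-0.01512491  0.21286616 -0.56010681]
```

View pics/h.png

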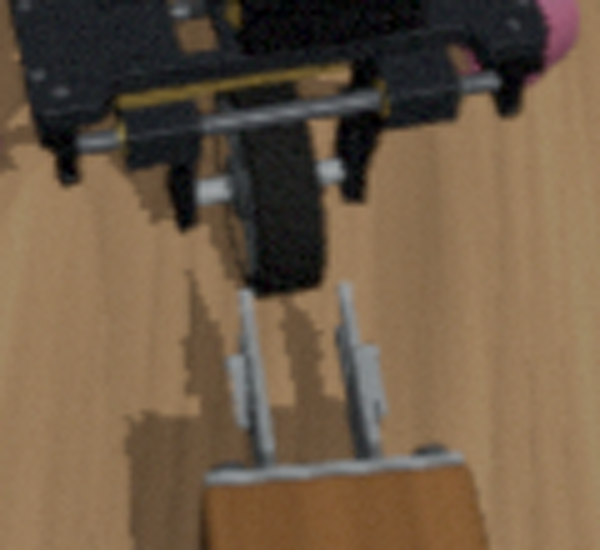

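The wheel front is at (285,292), between the cheek tips at (246,290) and (345,285). I'll take a numeric check of the lateral offset.

Run:
```python
from h import *
c=camera("side"); s=r.read_state(); print(s["ee_pos"])
f=lambda a:(np.array(a)+.5)/5-.5+[270,225]
m=onplane(c,f([(246,290),(345,285)]),.065).mean(0); p=onplane(c,f([(205,478),(464,456)]),.09).mean(0)
a=onplane(c,f([(195,191),(346,170)]),.045); print("mouth",m,"plate",p,"axle",a,a.mean(0),np.linalg.norm(a[0]-a[1]))
d=p-m; th=np.arctan2(-d[0],d[1]); print("th",np.degrees(th))
for th in (np.radians(7.9),th):
    dx=np.array([-np.sin(th),np.cos(th)]); dn=np.array([np.cos(th),np.sin(th)])
    for n,q in (("axleimg",a.mean(0)),("tcp",np.array(s["ee_pos"]))):
        v=(q-m)[:2]; print(n,"s",v@dx-.027,"e",v@dn)
```

```text
[0.56615905 0.01336886 0.03352638]
mouth [0.55480731 0.07887878 0.065     ] plate [0.54239479 0.16880518 0.09      ] axle [[0.59403757 0.01907826 0.045     ]
 [0.53425762 0.00574303 0.045     ]] [0.56414759 0.01241064 0.045     ] 0.06124925568140268
th 7.858862203364061
axleimg s -0.09412109545064623 e 0.00011595920526739738
tcp s -0.09344843886047692 e 0.0022400248433323763
axleimg s -0.09412099489231873 e 0.00016415144644713227
tcp s -0.09344681341777704 e 0.0022877335763614344
```

```bash
python3 -m crank '[{"x":0.0001,"y":-0.004,"z":0,"ax":0,"ay":0,"az":0.007,"claw":-0.3},{"x":0.0003,"y":-0.008,"z":0,"ax":0,"ay":0,"az":0.014,"claw":-0.3},{"x":0.0006,"y":-0.012,"z":0,"ax":0,"ay":0,"az":0.021,"claw":-0.3},{"x":0.001,"y":-0.016,"z":0,"ax":0,"ay":0,"az":0.03,"claw":-0.3},{"x":0.0013,"y":-0.019,"z":0,"ax":0,"ay":0,"az":0.04,"claw":-0.3}]' 3
python3 - <<'E'
from h import *
s=r.read_state(); print(s["ee_pos"],s["eef_rot"],s["width"],s["ft_force"])
c=camera("side"); a=cv2.resize(c["color"][250:335,290:380],None,fx=7,fy=7,interpolation=cv2.INTER_CUBIC)
# overlay: predicted tread edges (white dots) if the wheel centre sat exactly on TCP axis
cv2.imwrite("pics/i.png",a)
E
```

```text
time: 5.55
ee_pos: [0.5629, 0.0318, 0.0335]
eef_rot: [0.997, 0.081, -0.0, -0.0]
ft_force: [-1.8, -0.6, 0.2]
width: 0.059
[0.56287291 0.03184125 0.03353799] [ 9.96699252e-01  8.11823687e-02 -1.27650759e-04 -9.21474945e-05] 0.05903530551504266 [-1.76019591 -0.62234435  0.17990363]
```

View pics/i.png

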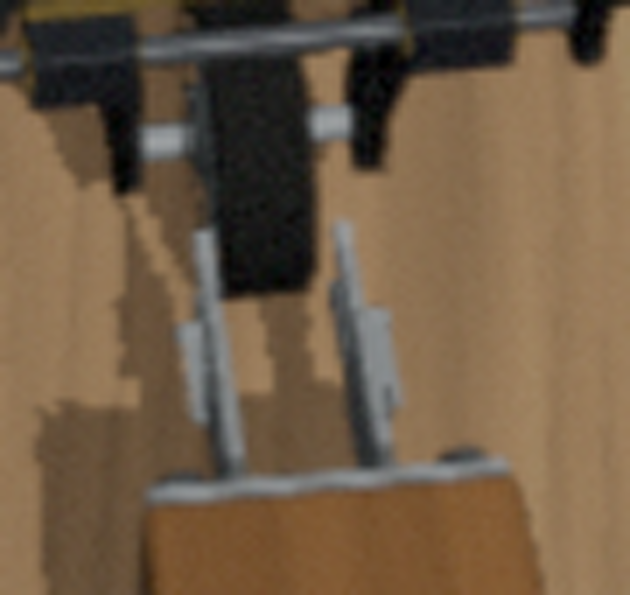

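The wheel front has reached the mouth. The axle runs from (140,141) to (352,121), the tyre from about 212 to 316 at row 230, and the cheek tips are at (205,230) and (343,222). I'll project the model to compare.

Run:
```python
from h import *
c=camera("side"); s=r.read_state(); q=R.from_quat(s["eef_rot"]); T=np.array(s["ee_pos"]); print(T,2*np.degrees(np.arctan2(s["eef_rot"][1],s["eef_rot"][0])))
g=lambda P:((proj(c,P)-[290,250]+.5)*7-.5).round(1).tolist()
X=q.apply([1,0,0]); F=-q.apply([0,1,0]); C=np.array([T[0],T[1],.045]); Z=np.array([0,0,1.])
print("axle ends R,L",g([C-.03*X,C+.03*X]))
for a in (-30,0,30,45):
    b=C+.045*(np.cos(np.radians(a))*F+np.sin(np.radians(a))*Z); print("tyre edge R,L at",a,g([b-.013*X,b+.013*X]))
H=np.array([.551,.1051,0]); th=np.radians(7.9); dx=np.array([-np.sin(th),np.cos(th),0]); dn=np.array([np.cos(th),np.sin(th),0])
print("cheek top mouth R,L",g([H-.027*dx+k*.0185*dn+.065*Z for k in(-1,1)]))
print("cheek top crown R,L",g([H+.052*dx+k*.0185*dn+.065*Z for k in(-1,1)]))
print("plate",g([H+.064*dx+k*.045*dn+.09*Z for k in(-1,1)]))
```

```text
[0.56290587 0.03203814 0.03353593] 9.382940485644072
axle ends R,L [[349.0, 122.7], [136.2, 143.2]]
tyre edge R,L at -30 [[308.6, 291.9], [214.9, 301.5]]
tyre edge R,L at 0 [[316.2, 260.7], [220.3, 270.4]]
tyre edge R,L at 30 [[316.4, 190.9], [219.2, 200.5]]
tyre edge R,L at 45 [[313.6, 147.4], [216.1, 156.8]]
cheek top mouth R,L [[344.1, 220.7], [204.4, 231.5]]
cheek top crown R,L [[393.0, 484.8], [242.1, 497.6]]
plate [[519.4, 461.8], [139.0, 493.9]]
```

Model and picture agree to about 1 mm. The offset is about 0.8 mm and the heading error 1.5°, so I'll straighten up and roll in.

```bash
python3 -m crank '[{"x":0,"y":-0.004,"z":0,"ax":0,"ay":0,"az":0.004,"claw":-0.3},{"x":0,"y":-0.008,"z":0,"ax":0,"ay":0,"az":0.008,"claw":-0.3},{"x":0,"y":-0.012,"z":0,"ax":0,"ay":0,"az":0.011,"claw":-0.3},{"x":0,"y":-0.016,"z":0,"ax":0,"ay":0,"az":0.013,"claw":-0.3},{"x":0,"y":-0.02,"z":0,"ax":0,"ay":0,"az":0.013,"claw":-0.3}]' 3
python3 -m crank '[{"x":0,"y":-0.004,"z":0,"ax":0,"ay":0,"az":0,"claw":-0.3},{"x":0,"y":-0.008,"z":0,"ax":0,"ay":0,"az":0,"claw":-0.3},{"x":0,"y":-0.012,"z":0,"ax":0,"ay":0,"az":0,"claw":-0.3},{"x":0,"y":-0.016,"z":0,"ax":0,"ay":0,"az":0,"claw":-0.3},{"x":0,"y":-0.02,"z":0,"ax":0,"ay":0,"az":0,"claw":-0.3}]'
python3 -m crank '[{"x":0,"y":-0.004,"z":0,"ax":0,"ay":0,"az":0,"claw":-0.3},{"x":0,"y":-0.008,"z":0,"ax":0,"ay":0,"az":0,"claw":-0.3},{"x":0,"y":-0.012,"z":0,"ax":0,"ay":0,"az":0,"claw":-0.3},{"x":0,"y":-0.016,"z":0,"ax":0,"ay":0,"az":0,"claw":-0.3},{"x":0,"y":-0.02,"z":0,"ax":0,"ay":0,"az":0,"claw":-0.3}]'
python3 - <<'E'
from h import *
c=camera("side"); a=cv2.resize(c["color"][270:340,290:380],None,fx=7,fy=7,interpolation=cv2.INTER_CUBIC)
cv2.imwrite("pics/j.png",a)
s=r.read_state(); print(s["ee_pos"],2*np.degrees(np.arctan2(s["eef_rot"][1],s["eef_rot"][0])),s["ft_force"])
E
```

```text
time: 6.07
ee_pos: [0.56, 0.0515, 0.0336]
eef_rot: [0.998, 0.069, 0.0, -0.0]
ft_force: [-1.1, 0.1, -0.3]
width: 0.0591
time: 6.48
ee_pos: [0.5571, 0.0711, 0.0336]
eef_rot: [0.998, 0.069, 0.0, -0.0]
ft_force: [0.2, -0.2, -0.0]
width: 0.0591
time: 6.9
ee_pos: [0.5543, 0.0909, 0.0336]
eef_rot: [0.998, 0.069, 0.0, -0.0]
ft_force: [-0.5, 0.2, 0.4]
width: 0.059
[0.55412598 0.09194683 0.03357844] 7.961675517481627 [-0.70778554  1.37356523  0.81987225]
```

View pics/j.png

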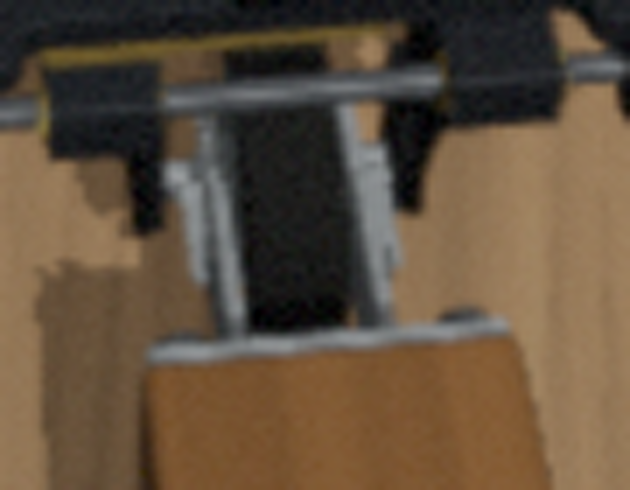

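The tyre (245–350, row 220) now sits between both cheeks with its axle in the slots, about 13 mm short of home. I'll raise the grip moderately so slip limits the force, and creep forward while watching it.

```bash
python3 -m crank '[{"x":0,"y":-0.001,"z":0,"ax":0,"ay":0,"az":0,"claw":-0.3},{"x":0,"y":-0.002,"z":0,"ax":0,"ay":0,"az":0,"claw":-0.3},{"x":0,"y":-0.003,"z":0,"ax":0,"ay":0,"az":0,"claw":-0.3},{"x":0,"y":-0.004,"z":0,"ax":0,"ay":0,"az":0,"claw":-0.3},{"x":0,"y":-0.005,"z":0,"ax":0,"ay":0,"az":0,"claw":-0.3}]' 9
python3 -m crank '[{"x":0,"y":-0.0005,"z":0,"ax":0,"ay":0,"az":0,"claw":-0.3},{"x":0,"y":-0.001,"z":0,"ax":0,"ay":0,"az":0,"claw":-0.3},{"x":0,"y":-0.0015,"z":0,"ax":0,"ay":0,"az":0,"claw":-0.3},{"x":0,"y":-0.002,"z":0,"ax":0,"ay":0,"az":0,"claw":-0.3},{"x":0,"y":-0.002,"z":0,"ax":0,"ay":0,"az":0,"claw":-0.3}]'
python3 -m crank '[{"x":0,"y":-0.0005,"z":0,"ax":0,"ay":0,"az":0,"claw":-0.3},{"x":0,"y":-0.001,"z":0,"ax":0,"ay":0,"az":0,"claw":-0.3},{"x":0,"y":-0.001,"z":0,"ax":0,"ay":0,"az":0,"claw":-0.3},{"x":0,"y":-0.001,"z":0,"ax":0,"ay":0,"az":0,"claw":-0.3},{"x":0,"y":-0.001,"z":0,"ax":0,"ay":0,"az":0,"claw":-0.3}]'
```

```text
time: 7.37
ee_pos: [0.5537, 0.0953, 0.0336]
eef_rot: [0.998, 0.069, 0.0, 0.0]
ft_force: [-0.3, -1.5, -0.1]
width: 0.0586
time: 7.78
ee_pos: [0.5535, 0.0964, 0.0335]
eef_rot: [0.998, 0.069, 0.0, 0.001]
ft_force: [0.2, -5.6, 0.1]
width: 0.0586
time: 8.2
ee_pos: [0.5534, 0.0968, 0.0335]
eef_rot: [0.998, 0.068, -0.0, 0.001]
ft_force: [0.7, -7.0, 0.8]
width: 0.0587
```

```bash
python3 -m crank '[{"x":0,"y":-0.0005,"z":0,"ax":0,"ay":0,"az":0,"claw":-0.3},{"x":0,"y":-0.001,"z":0,"ax":0,"ay":0,"az":0,"claw":-0.3},{"x":0,"y":-0.001,"z":0,"ax":0,"ay":0,"az":0,"claw":-0.3},{"x":0,"y":-0.001,"z":0,"ax":0,"ay":0,"az":0,"claw":-0.3},{"x":0,"y":-0.001,"z":0,"ax":0,"ay":0,"az":0,"claw":-0.3}]' 10
python3 -m crank '[{"x":0,"y":-0.0005,"z":0,"ax":0,"ay":0,"az":0,"claw":-0.3},{"x":0,"y":-0.001,"z":0,"ax":0,"ay":0,"az":0,"claw":-0.3},{"x":0,"y":-0.001,"z":0,"ax":0,"ay":0,"az":0,"claw":-0.3},{"x":0,"y":-0.001,"z":0,"ax":0,"ay":0,"az":0,"claw":-0.3},{"x":0,"y":-0.001,"z":0,"ax":0,"ay":0,"az":0,"claw":-0.3}]'
```

```text
time: 8.62
ee_pos: [0.5533, 0.0974, 0.0335]
eef_rot: [0.998, 0.068, -0.0, 0.001]
ft_force: [-0.4, -7.7, 1.1]
width: 0.0586
time: 9.03
ee_pos: [0.5531, 0.0988, 0.0335]
eef_rot: [0.998, 0.068, -0.0, 0.001]
ft_force: [0.2, -7.0, 0.8]
width: 0.0583
```

```bash
python3 -m crank '[{"x":0,"y":-0.0005,"z":0,"ax":0,"ay":0,"az":0,"claw":-0.3},{"x":0,"y":-0.001,"z":0,"ax":0,"ay":0,"az":0,"claw":-0.3},{"x":0,"y":-0.001,"z":0,"ax":0,"ay":0,"az":0,"claw":-0.3},{"x":0,"y":-0.001,"z":0,"ax":0,"ay":0,"az":0,"claw":-0.3},{"x":0,"y":-0.001,"z":0,"ax":0,"ay":0,"az":0,"claw":-0.3}]' 10
python3 -m crank '[{"x":0,"y":-0.0005,"z":0,"ax":0,"ay":0,"az":0,"claw":-0.3},{"x":0,"y":-0.001,"z":0,"ax":0,"ay":0,"az":0,"claw":-0.3},{"x":0,"y":-0.001,"z":0,"ax":0,"ay":0,"az":0,"claw":-0.3},{"x":0,"y":-0.001,"z":0,"ax":0,"ay":0,"az":0,"claw":-0.3},{"x":0,"y":-0.001,"z":0,"ax":0,"ay":0,"az":0,"claw":-0.3}]'
python3 - <<'E'
from h import *
c=camera("side"); a=cv2.resize(c["color"][270:340,290:380],None,fx=7,fy=7,interpolation=cv2.INTER_CUBIC)
cv2.imwrite("pics/k.png",a)
E
```

```text
time: 9.45
ee_pos: [0.5529, 0.1004, 0.0335]
eef_rot: [0.998, 0.068, -0.0, 0.0]
ft_force: [0.2, -5.4, -0.4]
width: 0.0585
time: 9.87
ee_pos: [0.5525, 0.1025, 0.0335]
eef_rot: [0.998, 0.069, -0.0, -0.0]
ft_force: [-0.5, -2.8, 0.0]
width: 0.0586
```

```bash
python3 -m crank '[{"x":0,"y":-0.0005,"z":0,"ax":0,"ay":0,"az":0,"claw":-0.3},{"x":0,"y":-0.001,"z":0,"ax":0,"ay":0,"az":0,"claw":-0.3},{"x":0,"y":-0.001,"z":0,"ax":0,"ay":0,"az":0,"claw":-0.3},{"x":0,"y":-0.001,"z":0,"ax":0,"ay":0,"az":0,"claw":-0.3},{"x":0,"y":-0.001,"z":0,"ax":0,"ay":0,"az":0,"claw":-0.3}]' 10
python3 -m crank '[{"x":0,"y":-0.0005,"z":0,"ax":0,"ay":0,"az":0,"claw":-0.3},{"x":0,"y":-0.001,"z":0,"ax":0,"ay":0,"az":0,"claw":-0.3},{"x":0,"y":-0.001,"z":0,"ax":0,"ay":0,"az":0,"claw":-0.3},{"x":0,"y":-0.001,"z":0,"ax":0,"ay":0,"az":0,"claw":-0.3},{"x":0,"y":-0.001,"z":0,"ax":0,"ay":0,"az":0,"claw":-0.3}]'
```

```text
time: 10.33
ee_pos: [0.5525, 0.103, 0.0335]
eef_rot: [0.998, 0.069, -0.0, 0.0]
ft_force: [-0.2, -4.5, -0.7]
width: 0.0587
time: 10.75
ee_pos: [0.5525, 0.1031, 0.0335]
eef_rot: [0.998, 0.068, -0.0, 0.001]
ft_force: [-2.0, -7.3, -0.2]
width: 0.0582
```

The force peaked at 7.7 N, fell to 2.8 N past the crest, then rose against a hard stop at y = 0.103. I'll press slightly more, then relax and pull back lightly to check that the keepers hold.

```bash
python3 -m crank '[{"x":0,"y":-0.0005,"z":0,"ax":0,"ay":0,"az":0,"claw":-0.3},{"x":0,"y":-0.0005,"z":0,"ax":0,"ay":0,"az":0,"claw":-0.3},{"x":0,"y":-0.0005,"z":0,"ax":0,"ay":0,"az":0,"claw":-0.3},{"x":0,"y":-0.0005,"z":0,"ax":0,"ay":0,"az":0,"claw":-0.3},{"x":0,"y":-0.0005,"z":0,"ax":0,"ay":0,"az":0,"claw":-0.3}]' 10
python3 -m crank '[{"x":0,"y":0.001,"z":0,"ax":0,"ay":0,"az":0,"claw":-0.3},{"x":0,"y":0.002,"z":0,"ax":0,"ay":0,"az":0,"claw":-0.3},{"x":0,"y":0.003,"z":0,"ax":0,"ay":0,"az":0,"claw":-0.3},{"x":0,"y":0.0035,"z":0,"ax":0,"ay":0,"az":0,"claw":-0.3},{"x":0,"y":0.0035,"z":0,"ax":0,"ay":0,"az":0,"claw":-0.3}]'
python3 -m crank '[{"x":0,"y":0.0005,"z":0,"ax":0,"ay":0,"az":0,"claw":-0.3},{"x":0,"y":0.001,"z":0,"ax":0,"ay":0,"az":0,"claw":-0.3},{"x":0,"y":0.001,"z":0,"ax":0,"ay":0,"az":0,"claw":-0.3},{"x":0,"y":0.001,"z":0,"ax":0,"ay":0,"az":0,"claw":-0.3},{"x":0,"y":0.001,"z":0,"ax":0,"ay":0,"az":0,"claw":-0.3}]'
```

```text
time: 11.17
ee_pos: [0.5524, 0.1032, 0.0335]
eef_rot: [0.998, 0.068, -0.0, 0.001]
ft_force: [-1.0, -9.1, 0.8]
width: 0.0584
time: 11.58
ee_pos: [0.5526, 0.1026, 0.0335]
eef_rot: [0.998, 0.069, -0.0, -0.001]
ft_force: [-2.7, 2.0, -1.1]
width: 0.0583
time: 12.0
ee_pos: [0.5529, 0.1006, 0.0335]
eef_rot: [0.998, 0.069, -0.0, -0.0]
ft_force: [-2.1, 2.9, -1.7]
width: 0.0583
```

The light pull moved the axle back about 2.5 mm, which is near the crest. I'll press it home again and then release at zero force.

```bash
python3 -m crank '[{"x":0,"y":-0.001,"z":0,"ax":0,"ay":0,"az":0,"claw":-0.3},{"x":0,"y":-0.002,"z":0,"ax":0,"ay":0,"az":0,"claw":-0.3},{"x":0,"y":-0.003,"z":0,"ax":0,"ay":0,"az":0,"claw":-0.3},{"x":0,"y":-0.003,"z":0,"ax":0,"ay":0,"az":0,"claw":-0.3},{"x":0,"y":-0.003,"z":0,"ax":0,"ay":0,"az":0,"claw":-0.3}]' 10
python3 -m crank '[{"x":0,"y":-0.0005,"z":0,"ax":0,"ay":0,"az":0,"claw":-0.3},{"x":0,"y":-0.001,"z":0,"ax":0,"ay":0,"az":0,"claw":-0.3},{"x":0,"y":-0.0015,"z":0,"ax":0,"ay":0,"az":0,"claw":-0.3},{"x":0,"y":-0.0015,"z":0,"ax":0,"ay":0,"az":0,"claw":-0.3},{"x":0,"y":-0.0015,"z":0,"ax":0,"ay":0,"az":0,"claw":-0.3}]'
```

```text
time: 12.42
ee_pos: [0.5526, 0.1026, 0.0335]
eef_rot: [0.998, 0.069, -0.0, 0.0]
ft_force: [-2.0, -3.9, -2.0]
width: 0.0584
time: 12.83
ee_pos: [0.5525, 0.1032, 0.0335]
eef_rot: [0.998, 0.068, -0.0, 0.001]
ft_force: [-0.3, -7.6, -0.2]
width: 0.0584
```

```bash
python3 -m crank '[{"x":0,"y":0.0005,"z":0,"ax":0,"ay":0,"az":0,"claw":-0.3},{"x":0,"y":0.001,"z":0,"ax":0,"ay":0,"az":0,"claw":-0.3},{"x":0,"y":0.0015,"z":0,"ax":0,"ay":0,"az":0,"claw":-0.3},{"x":0,"y":0.0015,"z":0,"ax":0,"ay":0,"az":0,"claw":-0.3},{"x":0,"y":0.0015,"z":0,"ax":0,"ay":0,"az":0,"claw":-0.3}]' 5
python3 -m crank '[{"x":0,"y":0,"z":0,"ax":0,"ay":0,"az":0,"claw":-0.4},{"x":0,"y":0,"z":0,"ax":0,"ay":0,"az":0,"claw":-0.45},{"x":0,"y":0,"z":0,"ax":0,"ay":0,"az":0,"claw":-0.5},{"x":0,"y":0,"z":0,"ax":0,"ay":0,"az":0,"claw":-0.6},{"x":0,"y":0,"z":0,"ax":0,"ay":0,"az":0,"claw":-0.65}]'
python3 -m crank '[{"x":0,"y":0,"z":-0.02,"ax":0,"ay":0,"az":0,"claw":-0.65},{"x":0,"y":0,"z":-0.05,"ax":0,"ay":0,"az":0,"claw":-0.65},{"x":0,"y":0,"z":-0.08,"ax":0,"ay":0,"az":0,"claw":-0.65},{"x":0,"y":0,"z":-0.11,"ax":0,"ay":0,"az":0,"claw":-0.65},{"x":0,"y":0,"z":-0.12,"ax":0,"ay":0,"az":0,"claw":-0.65}]'
python3 -m crank '[{"x":0,"y":0.03,"z":0,"ax":0,"ay":0,"az":0,"claw":-0.65},{"x":0,"y":0.06,"z":0,"ax":0,"ay":0,"az":0,"claw":-0.65},{"x":0,"y":0.09,"z":0,"ax":0,"ay":0,"az":0,"claw":-0.65},{"x":0,"y":0.1,"z":0,"ax":0,"ay":0,"az":0,"claw":-0.65},{"x":0,"y":0.1,"z":0,"ax":0,"ay":0,"az":0,"claw":-0.65}]'
python3 - <<'E'
from h import *
c=camera("side"); a=cv2.resize(c["color"][262:332,300:370],None,fx=8,fy=8,interpolation=cv2.INTER_CUBIC)
w=camera("scene")["color"]; w=cv2.resize(w[90:160,345:375+0],None,fx=8,fy=8,interpolation=cv2.INTER_CUBIC)
o=np.hstack([a,w]); cv2.imwrite("pics/l.png",o); print(o.shape)
g=lambda P:((proj(c,P)-[300,262]+.5)*8-.5).round(0).tolist()
th=np.radians(7.9); dx=np.array([-np.sin(th),np.cos(th),0]); dn=np.array([np.cos(th),np.sin(th),0]); Z=np.array([0,0,1.])
for hy in (.1030,.1051):
  H=np.array([.551,hy,0]); print(hy,"mouth",g([H-.027*dx+k*.0185*dn+.065*Z for k in(-1,1)]),"plate",g([H+.064*dx+k*.045*dn+.09*Z for k in(-1,1)]))
  for sh in (0,-.0025,-.005): print(" axle top ends at",sh,g([H+sh*dx+k*.03*dn+.05*Z for k in(-1,1)]), "tyre top",g([H+sh*dx+k*.013*dn+.09*Z for k in(-1,1)]))
E
```

```text
time: 13.25
ee_pos: [0.5525, 0.1034, 0.0336]
eef_rot: [0.998, 0.069, 0.0, 0.0]
ft_force: [-1.3, -3.1, -1.2]
width: 0.0585
time: 13.67
ee_pos: [0.5529, 0.1039, 0.0338]
eef_rot: [0.998, 0.069, 0.0, -0.0]
ft_force: [-0.5, 0.4, -0.2]
width: 0.0695
time: 14.08
ee_pos: [0.5546, 0.1041, 0.1584]
eef_rot: [0.998, 0.069, 0.003, -0.001]
ft_force: [0.8, 0.3, 0.0]
width: 0.0718
time: 14.5
ee_pos: [0.5665, 0.0007, 0.1534]
eef_rot: [0.998, 0.066, 0.0, 0.001]
ft_force: [0.1, -0.7, -0.9]
width: 0.0718
(560, 800, 3)
0.103 mouth [[313.0, 149.0], [154.0, 161.0]] plate [[513.0, 423.0], [79.0, 459.0]]
 axle top ends at 0 [[377.0, 281.0], [116.0, 302.0]] tyre top [[313.0, 181.0], [196.0, 190.0]]
 axle top ends at -0.0025 [[376.0, 272.0], [115.0, 293.0]] tyre top [[311.0, 172.0], [194.0, 181.0]]
 axle top ends at -0.005 [[374.0, 263.0], [113.0, 284.0]] tyre top [[310.0, 162.0], [193.0, 171.0]]
0.1051 mouth [[313.0, 156.0], [154.0, 169.0]] plate [[514.0, 432.0], [79.0, 469.0]]
 axle top ends at 0 [[378.0, 289.0], [115.0, 310.0]] tyre top [[313.0, 189.0], [195.0, 198.0]]
 axle top ends at -0.0025 [[376.0, 280.0], [114.0, 301.0]] tyre top [[311.0, 179.0], [194.0, 189.0]]
 axle top ends at -0.005 [[374.0, 271.0], [113.0, 292.0]] tyre top [[310.0, 170.0], [193.0, 179.0]]
```

View pics/l.png

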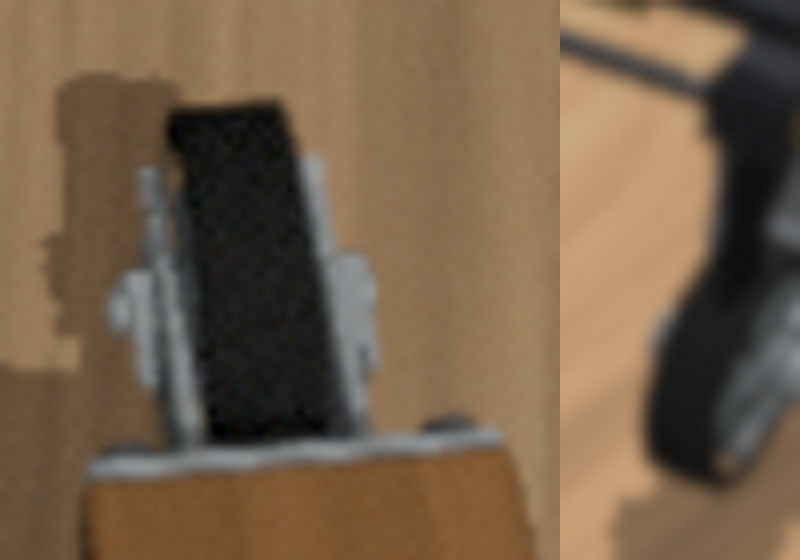

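The wheel stands upright and free between the cheeks. The left axle end is at (120,310), the tyre's rear edge at row 103, the mouth tops at (150,170) and (313,157), and the plate corners at (92,468) and (500,438). That was my last view. I'll check the depth numerically against the silhouette.

Run:
```python
from h import *
c=camera("side"); im=c["color"].astype(int)
th=np.radians(7.9); dx=np.array([-np.sin(th),np.cos(th),0]); dn=np.array([np.cos(th),np.sin(th),0]); Z=np.array([0,0,1.])
g=lambda P:((proj(c,P)-[300,262]+.5)*8-.5)
H=np.array([.5515,.1051,0]); t=np.linspace(0,2*np.pi,361)
for sh in (0,-.002,-.004):
    C=H+sh*dx+.045*Z
    E=[g([C+k*.013*dn+.045*(np.cos(a)*dx+np.sin(a)*Z) for a in t]) for k in (-1,1)]
    print(sh,"tyre rear R,L",[e[e[:,1].argmin()].round(0).tolist() for e in E],"front",[e[e[:,1].argmax()].round(0).tolist() for e in E],"axle axis L,R",g([C+.029*dn,C-.029*dn]).round(0).tolist())
# edges in raw columns: wheel tread rear edge (columns 324..333) and fitted wheel
for u in (323,326,329,332,334): print(u,"rows 268..282",im[268:283,u].sum(1).tolist())
for v in range(296,308): print(v,im[v,311:322].sum(1).tolist())
# fitted wheel's region: dark pixels bounding box, side camera
H2=H-.34*dn
for sh in (0,):
    C=H2+.045*Z; E=[(proj(c,[C+k*.013*dn+.045*(np.cos(a)*dx+np.sin(a)*Z) for a in t])) for k in (-1,1)]
H2=H+.34*dn; C=H2+.045*Z; E=[(proj(c,[C+k*.013*dn+.045*(np.cos(a)*dx+np.sin(a)*Z) for a in t])) for k in (-1,1)]
print("fitted wheel rear R,L",[e[e[:,1].argmin()].round(1).tolist() for e in E])
for u in (126,130,134,138,142,146): print(u,"rows 284..300",im[284:301,u].sum(1).tolist())
```

```text
0 tyre rear R,L [[284.0, 108.0], [172.0, 116.0]] front [[320.0, 513.0], [205.0, 523.0]] axle axis L,R [[117.0, 323.0], [370.0, 302.0]]
-0.002 tyre rear R,L [[283.0, 101.0], [171.0, 109.0]] front [[319.0, 506.0], [204.0, 515.0]] axle axis L,R [[116.0, 315.0], [368.0, 295.0]]
-0.004 tyre rear R,L [[281.0, 94.0], [170.0, 102.0]] front [[318.0, 498.0], [203.0, 507.0]] axle axis L,R [[115.0, 308.0], [367.0, 287.0]]
323 rows 268..282 [341, 340, 342, 335, 335, 328, 313, 166, 56, 51, 51, 47, 42, 39, 61]
326 rows 268..282 [368, 361, 361, 368, 364, 364, 349, 179, 57, 77, 50, 62, 46, 69, 74]
329 rows 268..282 [372, 360, 368, 363, 366, 362, 296, 127, 61, 30, 38, 70, 80, 62, 72]
332 rows 268..282 [372, 358, 370, 360, 368, 349, 232, 104, 46, 16, 67, 78, 63, 61, 60]
334 rows 268..282 [356, 358, 361, 358, 363, 350, 231, 110, 54, 66, 35, 73, 55, 68, 63]
296 [243, 241, 241, 239, 299, 389, 413, 380, 289, 357, 347]
297 [249, 244, 243, 254, 328, 413, 433, 398, 272, 326, 355]
298 [244, 256, 272, 296, 329, 400, 425, 385, 274, 333, 362]
299 [232, 253, 294, 366, 388, 387, 421, 383, 281, 323, 361]
300 [246, 2
[... 404 characters left out ...]
325]
307 [243, 239, 227, 232, 244, 279, 361, 390, 304, 204, 297]
fitted wheel rear R,L [[144.9, 290.1], [129.7, 291.4]]
126 rows 284..300 [354, 350, 342, 347, 359, 362, 363, 367, 366, 343, 285, 175, 113, 74, 67, 66, 71]
130 rows 284..300 [366, 369, 364, 368, 371, 363, 323, 148, 61, 53, 51, 58, 73, 43, 64, 69, 55]
134 rows 284..300 [381, 387, 388, 396, 384, 335, 214, 77, 50, 42, 61, 71, 60, 45, 67, 55, 82]
138 rows 284..300 [357, 340, 285, 244, 232, 191, 119, 54, 52, 39, 47, 68, 56, 70, 75, 92, 68]
142 rows 284..300 [317, 258, 250, 247, 240, 194, 74, 28, 33, 34, 37, 40, 74, 142, 167, 183, 188]
146 rows 284..300 [318, 258, 246, 244, 247, 209, 113, 42, 38, 43, 124, 195, 231, 239, 237, 245, 242]
```

The camera depth is ambiguous to 1–3 mm. A mechanical check will settle it: I'll close the fingers, lean them slightly so they touch below the tyre's middle, and press gently from behind.

```bash
python3 -m crank '[{"x":0,"y":0,"z":0.03,"ax":0.03,"ay":0,"az":0,"claw":0},{"x":0,"y":0,"z":0.06,"ax":0.06,"ay":0,"az":0,"claw":0.5},{"x":0,"y":0,"z":0.09,"ax":0.1,"ay":0,"az":0,"claw":1},{"x":0,"y":0,"z":0.12,"ax":0.1,"ay":0,"az":0,"claw":1},{"x":0,"y":0,"z":0.123,"ax":0.1,"ay":0,"az":0,"claw":1}]' 10
python3 -m crank '[{"x":0,"y":0,"z":0,"ax":0,"ay":0,"az":0,"claw":1},{"x":0,"y":0,"z":0,"ax":0,"ay":0,"az":0,"claw":1},{"x":0,"y":0,"z":0,"ax":0,"ay":0,"az":0,"claw":1},{"x":0,"y":0,"z":0,"ax":0,"ay":0,"az":0,"claw":1},{"x":0,"y":0,"z":0,"ax":0,"ay":0,"az":0,"claw":1}]'
python3 - <<'E'
from h import *
s=r.read_state(); print(s["ee_pos"],s["eef_rot"],s["ft_force"],s["width"])
q=R.from_quat(s["eef_rot"]); print(q.apply(np.eye(3)).round(3))
th=np.radians(7.9); v=np.array(s["ee_pos"])[:2]-[.5525,.1032]; print("s,e",v@[-np.sin(th),np.cos(th)],v@[np.cos(th),np.sin(th)])
E
```

```text
time: 15.07
ee_pos: [0.5627, 0.0048, 0.0252]
eef_rot: [0.993, 0.068, -0.011, -0.1]
ft_force: [-1.8, 0.4, 0.0]
width: 0.0462
time: 15.48
ee_pos: [0.5673, 0.0049, 0.0322]
eef_rot: [0.993, 0.069, -0.006, -0.099]
ft_force: [1.5, -0.3, 0.5]
width: 0.0135
[0.56730492 0.00488571 0.03219335] [ 0.99262009  0.06922073 -0.00558994 -0.09941128] [ 1.48078169 -0.30444703  0.47440379] 0.013508327311401046
[[ 0.99   0.139  0.003]
 [ 0.136 -0.971 -0.198]
 [-0.025  0.197 -0.98 ]]
s,e -0.09941608933323207 0.0011516494694743425
```

```bash
python3 -m crank '[{"x":0,"y":-0.01,"z":0.002,"ax":0,"ay":0,"az":0,"claw":1},{"x":-0.0005,"y":-0.02,"z":0.004,"ax":0,"ay":0,"az":0,"claw":1},{"x":-0.001,"y":-0.028,"z":0.0057,"ax":0,"ay":0,"az":0,"claw":1},{"x":-0.001,"y":-0.034,"z":0.0069,"ax":0,"ay":0,"az":0,"claw":1},{"x":-0.001,"y":-0.034,"z":0.0069,"ax":0,"ay":0,"az":0,"claw":1}]' 10
python3 -m crank '[{"x":0,"y":-0.001,"z":0.0002,"ax":0,"ay":0,"az":0,"claw":1},{"x":0,"y":-0.002,"z":0.0004,"ax":0,"ay":0,"az":0,"claw":1},{"x":0,"y":-0.003,"z":0.0006,"ax":0,"ay":0,"az":0,"claw":1},{"x":0,"y":-0.004,"z":0.0008,"ax":0,"ay":0,"az":0,"claw":1},{"x":0,"y":-0.005,"z":0.001,"ax":0,"ay":0,"az":0,"claw":1}]'
python3 -m crank '[{"x":0,"y":-0.001,"z":0.0002,"ax":0,"ay":0,"az":0,"claw":1},{"x":0,"y":-0.002,"z":0.0004,"ax":0,"ay":0,"az":0,"claw":1},{"x":0,"y":-0.003,"z":0.0006,"ax":0,"ay":0,"az":0,"claw":1},{"x":0,"y":-0.003,"z":0.0006,"ax":0,"ay":0,"az":0,"claw":1},{"x":0,"y":-0.003,"z":0.0006,"ax":0,"ay":0,"az":0,"claw":1}]'
```

```text
time: 15.9
ee_pos: [0.5601, 0.041, 0.0306]
eef_rot: [0.992, 0.07, -0.007, -0.1]
ft_force: [-0.4, -0.2, -0.6]
width: 0.0003
time: 16.32
ee_pos: [0.5599, 0.0433, 0.0305]
eef_rot: [0.993, 0.068, -0.007, -0.1]
ft_force: [-0.1, 0.6, -0.0]
width: 0.0005
time: 16.73
ee_pos: [0.5594, 0.0467, 0.0306]
eef_rot: [0.993, 0.069, -0.007, -0.1]
ft_force: [-0.2, -0.1, -0.2]
width: 0.0002
```

```bash
python3 -m crank '[{"x":0,"y":-0.0005,"z":0.0001,"ax":0,"ay":0,"az":0,"claw":1},{"x":0,"y":-0.001,"z":0.0002,"ax":0,"ay":0,"az":0,"claw":1},{"x":0,"y":-0.0015,"z":0.0003,"ax":0,"ay":0,"az":0,"claw":1},{"x":0,"y":-0.002,"z":0.0004,"ax":0,"ay":0,"az":0,"claw":1},{"x":0,"y":-0.002,"z":0.0004,"ax":0,"ay":0,"az":0,"claw":1}]' 10
python3 -m crank '[{"x":0,"y":-0.0005,"z":0.0001,"ax":0,"ay":0,"az":0,"claw":1},{"x":0,"y":-0.001,"z":0.0002,"ax":0,"ay":0,"az":0,"claw":1},{"x":0,"y":-0.001,"z":0.0002,"ax":0,"ay":0,"az":0,"claw":1},{"x":0,"y":-0.001,"z":0.0002,"ax":0,"ay":0,"az":0,"claw":1},{"x":0,"y":-0.001,"z":0.0002,"ax":0,"ay":0,"az":0,"claw":1}]'
python3 -m crank '[{"x":0,"y":-0.0005,"z":0.0001,"ax":0,"ay":0,"az":0,"claw":1},{"x":0,"y":-0.001,"z":0.0002,"ax":0,"ay":0,"az":0,"claw":1},{"x":0,"y":-0.001,"z":0.0002,"ax":0,"ay":0,"az":0,"claw":1},{"x":0,"y":-0.001,"z":0.0002,"ax":0,"ay":0,"az":0,"claw":1},{"x":0,"y":-0.001,"z":0.0002,"ax":0,"ay":0,"az":0,"claw":1}]'
```

```text
time: 17.15
ee_pos: [0.5591, 0.0488, 0.0306]
eef_rot: [0.993, 0.069, -0.007, -0.1]
ft_force: [0.8, -0.3, -0.1]
width: 0.001
time: 17.57
ee_pos: [0.559, 0.0496, 0.0306]
eef_rot: [0.993, 0.069, -0.007, -0.1]
ft_force: [-0.4, -0.9, 0.3]
width: 0.0002
time: 17.98
ee_pos: [0.559, 0.0498, 0.0306]
eef_rot: [0.993, 0.068, -0.007, -0.099]
ft_force: [0.1, -5.5, 0.3]
width: 0.0006
```

Contact came at the predicted place, and the resistance is stiff at once. I'll press in small steps to about 10–11 N, which exceeds the earlier snap force but stays under 13 N.

```bash
python3 -m crank '[{"x":0,"y":-0.0005,"z":0.0001,"ax":0,"ay":0,"az":0,"claw":1},{"x":0,"y":-0.001,"z":0.0002,"ax":0,"ay":0,"az":0,"claw":1},{"x":0,"y":-0.001,"z":0.0002,"ax":0,"ay":0,"az":0,"claw":1},{"x":0,"y":-0.001,"z":0.0002,"ax":0,"ay":0,"az":0,"claw":1},{"x":0,"y":-0.001,"z":0.0002,"ax":0,"ay":0,"az":0,"claw":1}]' 10
```

```text
time: 18.4
ee_pos: [0.559, 0.05, 0.0306]
eef_rot: [0.993, 0.068, -0.007, -0.099]
ft_force: [-1.4, -8.4, 1.4]
width: 0.0001
```

```bash
python3 -m crank '[{"x":0,"y":-0.0005,"z":0.0001,"ax":0,"ay":0,"az":0,"claw":1},{"x":0,"y":-0.0005,"z":0.0001,"ax":0,"ay":0,"az":0,"claw":1},{"x":0,"y":-0.0005,"z":0.0001,"ax":0,"ay":0,"az":0,"claw":1},{"x":0,"y":-0.0005,"z":0.0001,"ax":0,"ay":0,"az":0,"claw":1},{"x":0,"y":-0.0005,"z":0.0001,"ax":0,"ay":0,"az":0,"claw":1}]' 10
```

```text
time: 18.82
ee_pos: [0.559, 0.05, 0.0306]
eef_rot: [0.993, 0.068, -0.007, -0.099]
ft_force: [-0.9, -9.6, 1.9]
width: 0.0003
```

```bash
python3 -m crank '[{"x":0,"y":-0.0005,"z":0.0001,"ax":0,"ay":0,"az":0,"claw":1},{"x":0,"y":-0.0005,"z":0.0001,"ax":0,"ay":0,"az":0,"claw":1},{"x":0,"y":-0.0005,"z":0.0001,"ax":0,"ay":0,"az":0,"claw":1},{"x":0,"y":-0.0005,"z":0.0001,"ax":0,"ay":0,"az":0,"claw":1},{"x":0,"y":-0.0005,"z":0.0001,"ax":0,"ay":0,"az":0,"claw":1}]' 10
python3 - <<'E'
from h import *
f=[r.read_state()["ft_force"]]; c=camera("side"); f.append(r.read_state()["ft_force"]); print(np.round(f,1).tolist(),r.read_state()["ee_pos"])
im=c["color"].astype(int)
for u in (323,334): print(u,im[272:278,u].sum(1).tolist())
print("axle col 315",im[296:306,314:316].sum(2).mean(1).tolist())
E
python3 -m crank '[{"x":0,"y":0.002,"z":0,"ax":0,"ay":0,"az":0,"claw":1},{"x":0,"y":0.006,"z":-0.001,"ax":0,"ay":0,"az":0,"claw":1},{"x":0,"y":0.016,"z":-0.003,"ax":0,"ay":0,"az":0,"claw":1},{"x":0,"y":0.03,"z":-0.006,"ax":0,"ay":0,"az":0,"claw":1},{"x":0,"y":0.05,"z":-0.01,"ax":0,"ay":0,"az":0,"claw":1}]'
python3 -m crank '[{"x":0,"y":0,"z":-0.03,"ax":0,"ay":0,"az":0,"claw":1},{"x":0,"y":0,"z":-0.06,"ax":0,"ay":0,"az":0,"claw":1},{"x":0,"y":0,"z":-0.1,"ax":0,"ay":0,"az":0,"claw":1},{"x":0,"y":0,"z":-0.13,"ax":0,"ay":0,"az":0,"claw":1},{"x":0,"y":0,"z":-0.13,"ax":0,"ay":0,"az":0,"claw":1}]'
python3 - <<'E'
from h import *
import pickle
c=camera("side"); im=c["color"].astype(int); d=pickle.load(open("c0.pkl","rb"))
for u in (323,334): print(u,im[272:278,u].sum(1).tolist())
print("axle",im[296:306,314:316].sum(2).mean(1).tolist())
# bystander check: change of the scene view around mug, filter, scraper, pink wheels
sc=camera("scene")["color"].astype(int); o=d["scene"]["color"].astype(int)
for n,(u,v,w) in dict(mug=(391,230,35),filter=(295,270,28),scraper=(228,238,35),pinkR=(297,159,18),pinkL=(399,182,20)).items():
    print(n,np.abs(sc-o)[v-w:v+w,u-w:u+w].max(2).mean().round(1))
# fitted vs ours: local axle-blob and mouth in raw px for the fitted fork
E
```

```text
time: 19.23
ee_pos: [0.559, 0.0501, 0.0306]
eef_rot: [0.993, 0.068, -0.006, -0.098]
ft_force: [0.3, -11.4, 1.9]
width: 0.0003
[[0.3, -11.4, 1.9], [-0.7, -10.5, 1.1]] [0.55899003 0.05002714 0.03059522]
323 [35, 30, 21, 38, 25, 39]
334 [343, 348, 266, 147, 81, 34]
axle col 315 [270.0, 291.0, 302.0, 375.5, 407.5, 402.0, 351.5, 282.5, 243.0, 230.0]
time: 19.7
ee_pos: [0.5656, 0.0025, 0.0305]
eef_rot: [0.993, 0.07, -0.007, -0.1]
ft_force: [0.9, -0.1, -0.3]
width: 0.0003
time: 20.12
ee_pos: [0.5725, -0.0264, 0.1646]
eef_rot: [0.993, 0.068, -0.002, -0.099]
ft_force: [1.1, -0.8, -0.7]
width: 0.0005
323 [332, 319, 319, 166, 85, 61]
334 [360, 338, 225, 97, 63, 76]
axle [258.0, 294.5, 309.5, 375.0, 407.0, 395.5, 347.5, 275.0, 241.5, 236.0]
mug 5.5
filter 16.7
scraper 3.8
pinkR 1.0
pinkL 0.9
```

An 11.4 N push from behind did not move the wheel: the tyre edge and axle pixels were identical before, during and after. So it sits on the rigid slot bottom. I'll quickly check that the filter and mug didn't shift, then hand in.

Run:
```python
from h import *
import pickle
from bench import close_job
d=pickle.load(open("c0.pkl","rb")); sc=camera("scene")["color"]; o=d["scene"]["color"]
for n,(u,v,w) in dict(mug=(391,230,35),filter=(295,270,28)).items():
    m=cv2.matchTemplate(sc[v-w-15:v+w+15,u-w-15:u+w+15],o[v-w:v+w,u-w:u+w],cv2.TM_CCOEFF_NORMED); print(n,cv2.minMaxLoc(m)[1],np.array(cv2.minMaxLoc(m)[3])-15)
print(r.read_state()["time"]); print(close_job())
```

```text
mug 0.9344720244407654 [0 0]
filter 0.7989065051078796 [-2 -7]
20.2667
the job is handed in; nothing more can be done
None
```

I refitted the wheel in the fork and handed the job in at 20.3 s. The force checks say it is home, but two camera checks did not agree cleanly.

**What I did:** I pinched the axle ends lightly (3 N) so the wheel could turn between the pads. I rolled it upright along a shallow S-curve into the fork and pressed it past the keepers at 9–10 N grip. I then let go, pressed once more from behind with shut fingers, and backed away clear.

**What the checks showed:**
- **Snap:** the push rose to 7.7 N, fell to 2.8 N, then met a hard stop about 7 mm after first touching the keepers. That fits passing the crest and reaching the slot bottom.
- **Pull test:** a light backward pull, peaking at 2.9 N in the readings, moved the gripper back about 2.5 mm. The axle probably came back to near the crest with it. I pressed home again to the same stop and did not repeat the test, so keeper retention is not independently confirmed.
- **Final press:** 11.4 N from behind met stiff resistance at once. After I backed off, the tyre and axle looked the same in the picture as before. All readings stayed under the 13 N limit.

**What disagreed:**
- **Depth:** the camera put the axle 1–3 mm short of home. This is close to the camera's 2 mm accuracy, so I trusted the force checks.
- **Bystanders:** the mug matched its first picture with no shift, and the patches around the pink wheels and scraper barely changed. The micro filter matched poorly (score 0.80, apparent shift of 2 by 7 pixels). I think that is arm occlusion or shadow, since the gripper was never near it, but I did not confirm this.

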